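Put the stationery pile away in its trays

ROBOT

A 7-joint arm with a two-finger parallel gripper is mounted at the origin on a cart in front of the work surface, level with it; the furniture and walls round the work are solid. World frame = base frame: x ahead of the robot, y to its left, z up, the work surface at z = 0. Lengths are in m, angles in rad, forces in N, time in s.
With the tool pointing down it reaches from about 0.35 to 0.9 m from the base axis. Payload 7.2 kg.
Tool frame: the origin (TCP) lies midway between the tips of the shut fingers; the grasp point (between the pads) lies 19 mm behind it; z points along the fingers, y is the line along which they close (so a half turn about z gives the same grasp; the last joint's range is limited). The gripper opens to 88 mm and grips with 3 to 60 N. Pads are 20 mm wide; open, the fingers measure 115 mm over their backs; the gripper's body (75 mm by 178 mm) begins 61 mm behind the grasp point.
Start: joints at [1.194, 0.411, -0.013, 1.596, 0.006, 1.134, -0.082], TCP at [0.19, -0.595, 0.223] pointing down, gripper open.
Joint ranges: [-2.95, 2.95], [-0.29, 1.99], [-1.47, 1.44], [0.14, 2.54], [-1.03, 4.17], [0.13, 1.85], [-2.86, 2.86]. Speed limits (rad/s): [2.39, 2.39, 3.01, 3.01, 3.14, 3.14, 3.14].

INTERFACE

Orientations are given as a unit quaternion [x, y, z, w].
In Python, from bench import telemetry, read_camera, camera_params, workorder gives the robot as it stands. The module is installed in compiled form; this text tells all that it offers.
- The arm moves only by the tool step_arm, never from a script. Its argument "rows" is one flat list of numbers, 7 for each row, row after row: the shift along the tool's x, y, z each as a share of 0.3 m, from -1 to 1, then the turn, a rotation vector about the tool's x, y, z each as a share of 60 degrees, from -1 to 1, then the finger opening in mm, from 0 to 87.8. In form: [x, y, z, ax, ay, az, claw, x, y, z, ax, ay, az, claw, ...]. A call has exactly 5 rows; each row is the pose to reach, as a shift and turn from the pose commanded when the call began, along the tool's axes at that moment; what a row does not reach only later rows make up. A row lasts 1/10 s, in which the tool goes at most 50 mm and 8.59 degrees, less where a joint would pass 70% of its speed; a pose out of reach is approached as far as the arm can. A call with a number of a shift or a turn outside -1 to 1 is refused whole. A call with a gripper value outside its range is refused whole. The fingers move at their own pace and stop on an object; "newtons" is the grip in N (left out, the last holds). Time passes only in rows, so rows that repeat a pose let the fingers close, or fill a call up. It gives the time, the measured TCP pose, the force, the opening and the grip force at its end, in the units of the state.
- telemetry.state(): the state, without advancing time (a new reading comes with each control period).
- read_camera(name): name is "side" or "top"; returns the picture (384x512x3 uint8, blue, green, red); there is no depth.
- camera_params(name): a dict with "fx", "fy", "cx", "cy" (pixels), "extrinsics" (4x4, takes a point from world to camera coordinates). Camera axes: x right, y down, z forward; pixel columns grow to the right and rows downward; lengths in m; the calibration is good to about 2 mm. A picture is of the moment at which its call begins. camera_params takes no time and is no camera call.
- workorder.sign_off(): hands the job in; it is judged then, once.
The state is a dict: "time": time; "joint_positions": joint angles; "dq": joint speeds; "joint_torque": joint torques, N m; "ee_pos": TCP position; "orientation": TCP orientation; "wrist_force": force on the tool from outside, world axes, zero at the start; "torque": the same for the moment, N m; "finger_gap": finger opening in m; "grip_force": force on a finger pad.
Only numpy, scipy, OpenCV 4.12 (cv2) and the standard library are available. Lean on these libraries where they do the work, as an engineer would, in place of code of your own. Each camera call takes 0.05 s, during which the arm holds its last target. There are 200 camera calls.

TASK

The stationery has been put down in one pile. Take it apart from the top down, one thing at a time, and lay each thing flat inside the tray made for it: the eraser in the short narrow tray, the correction tape in the long narrow tray, the roll of tape in the round dish and the ink pad in the large rectangular tray. Put each thing away before you lift the next, and leave the wooden stamp and the binder clip where they stand.

Things in the scene. Friction and masses are not known exactly. Their poses are not given: they have to be found in the camera images.
- eraser: White eraser in a blue card sleeve, a block 18 (x) x 43 (y) x 12 (z) mm, top of the pile at the start, lying on the correction tape and roughly along it. Origin: centre of its underside; z up.
- correction_tape: Blue correction tape, a block 22 (x) x 58 (y) x 16 (z) mm, second from the top, lying on the tape roll. Origin: centre of its underside; z up.
- tape_roll: White roll of tape lying flat, 64 mm across, 18 mm high, third from the top, on the ink pad. Grasp it across its outside (its hole cannot be entered). Origin: centre of its underside; z up.
- ink_pad: Black ink pad in a closed flat tin, 67 (x) x 99 (y) x 12 (z) mm, bottom of the pile, on the desk; its lid stays shut. Grasp it across its 67 mm x width. Origin: about the centre of its underside (the tin reaches from 35 mm at -x to 32 mm at +x, a 2 mm hinge not counted); z up.
- short_tray: Short narrow wooden tray with a pale floor and a dark rim, fixed to the desk, long side along its y. Origin: centre of its underside, on the desk; z up. Floor 2.5 mm and rim top 6.5 mm above the desk, walls 4 mm thick. Pocket 35 (x) x 59 (y) mm, outside 43 x 67 mm.
- long_tray: Long narrow wooden tray with a pale floor and a dark rim, fixed to the desk, long side along its y. Origin: centre of its underside, on the desk; z up. Floor 2.5 mm and rim top 6.5 mm above the desk, walls 4 mm thick. Pocket 38 (x) x 78 (y) mm, outside 46 x 86 mm.
- round_dish: Round wooden dish with a pale floor and a dark rim, fixed to the desk. Pocket 80 mm across, outside 88 mm. Origin: centre of its underside, on the desk; z up. Floor 2.5 mm and rim top 6.5 mm above the desk.
- large_tray: Large rectangular wooden tray with a pale floor and a dark rim, fixed to the desk, long side along its y. Origin: centre of its underside, on the desk; z up. Floor 2.5 mm and rim top 6.5 mm above the desk, walls 4 mm thick. Pocket 85 (x) x 115 (y) mm, outside 93 x 123 mm.
- stamp: Bystander: wooden hand stamp standing on its face, 21 x 46 x 71 mm high, at the left of the work. Origin: centre of its underside.
- binder_clip: Bystander: black binder clip standing on its spine with wire handles up, 22 x 30 x 42 mm high, at the right of the work. Origin: centre of its underside.
Not all that is in view belongs to the job. Of the things that look like the eraser, the smaller one is meant. What is shaped like the short_tray but purple is not meant.

How it is judged:
On the way, in this order (a step that is already met when the one before it is completed fails the run):
1. the eraser lies flat in the short narrow tray, let go (horizontal distance between eraser and short_tray below 0.014 m and z of eraser in the frame of short_tray below 0.005 m and angle between eraser's own z axis and vertical below 0.05 rad and contact force between the fingers and eraser below 0.2 N), for 0.2 s.
2. the correction tape lies flat in the long narrow tray, let go (horizontal distance between correction_tape and long_tray below 0.015 m and z of correction_tape in the frame of long_tray below 0.005 m and angle between correction_tape's own z axis and vertical below 0.05 rad and contact force between the fingers and correction_tape below 0.2 N), for 0.2 s.
3. the tape roll lies flat in the round dish, let go (horizontal distance between tape_roll and round_dish below 0.01 m and z of tape_roll in the frame of round_dish below 0.005 m and angle between tape_roll's own z axis and vertical below 0.05 rad and contact force between the fingers and tape_roll below 0.2 N), for 0.2 s.
4. the ink pad lies flat in the large tray, let go (horizontal distance between ink_pad and large_tray below 0.014 m and z of ink_pad in the frame of large_tray below 0.005 m and angle between ink_pad's own z axis and vertical below 0.05 rad and contact force between the fingers and ink_pad below 0.2 N), for 0.2 s.
At the end, for the whole second after the job is handed in: All at once: eraser in short tray, correction tape in long tray, roll in round dish, ink pad in large tray; centres within 14 mm (correction tape 15, roll 10) of the tray's, seen from above, undersides under 5 mm above the desk, tilt under 0.05 rad, at rest (horizontal distance between eraser and short_tray below 0.014 m and z of eraser in the frame of short_tray below 0.005 m and angle between each of eraser, correction_tape, tape_roll, ink_pad's own z axis and vertical below 0.05 rad and linear speed of each of eraser, correction_tape, tape_roll, ink_pad below 0.02 m/s and horizontal distance between correction_tape and long_tray below 0.015 m and z of correction_tape in the frame of long_tray below 0.005 m and horizontal distance between tape_roll and round_dish below 0.01 m and z of tape_roll in the frame of round_dish below 0.005 m and horizontal distance between ink_pad and large_tray below 0.014 m and z of ink_pad in the frame of large_tray below 0.005 m); the robot touches nothing.
It fails at once if the stamp is moved more than 20 mm or tipped over (distance of stamp from where it was at the start of the episode above 0.02 m or angle between stamp's own z axis and vertical above 0.5 rad).
It fails at once if the binder clip is moved more than 20 mm or tipped over (distance of binder_clip from where it was at the start of the episode above 0.02 m or angle between binder_clip's own z axis and vertical above 0.5 rad).
It fails at once if the correction tape is carried off (over 40 mm) before the eraser is put away (distance of correction_tape from where it was at the start of the episode above 0.04 m and horizontal distance between eraser and short_tray above 0.03 m).
It fails at once if the tape roll is carried off (over 40 mm) before the correction tape is put away (distance of tape_roll from where it was at the start of the episode above 0.04 m and horizontal distance between correction_tape and long_tray above 0.03 m).
It fails at once if the ink pad is carried off (over 40 mm) before the tape roll is put away (distance of ink_pad from where it was at the start of the episode above 0.04 m and horizontal distance between tape_roll and round_dish above 0.03 m).
It also fails if it takes over 106 s, if anything falls off the work surface, if the arm or the gripper's body presses on something with over 40 N, if the wrist force passes 120 N, or if a joint passes its speed limit or range.

## Working session

There is one attempt and no reset: what is moved stays moved. The work goes in short steps, Python scripts to look and compute and a tool call to move; the robot and the scene stay as the last step left them, time stands still between calls to the robot, and variables do not carry over. Pictures are saved under pics/ and viewed, at most 14 in all, crops included, and the job is handed in when it is done.

Besides the shell and the picture viewer there is one more tool, called after "Request:" by a JSON object that holds its "method" and its "body", one argument or row to a line. step_arm: Moves the arm, as the interface text tells. Shift numbers are shares of 0.3 m and turn numbers shares of 60 degrees, none past 1 either way. Its arguments: {"type":"object","properties":{"rows":{"type":"array"},"newtons":{"type":"number"}},"required":["rows"]}

```bash
mkdir -p pics
python3 - <<'E'
from bench import telemetry, read_camera, camera_params
import cv2, numpy as np
for n in("top","side"):
    im=read_camera(n); cv2.imwrite(f"pics/{n}0.png",im)
    p=camera_params(n); print(n,p["fx"],p["fy"],p["cx"],p["cy"]); print(np.round(p["extrinsics"],4))
s=telemetry.state(); print({k:np.round(v,3) for k,v in s.items()})
E
```

```text
top 394.6913493293554 394.6913493293554 256.9045563688178 195.34870806772463
[[-0.0268 -0.9994 -0.0237 -0.0183]
 [-0.9963  0.0287 -0.0811  0.4978]
 [ 0.0817  0.0214 -0.9964  0.9625]
 [ 0.      0.      0.      1.    ]]
side 377.0222165367373 377.0222165367373 255.33120161223187 190.7769419587449
[[ 0.8988  0.438  -0.016  -0.424 ]
 [ 0.2079 -0.4582 -0.8642 -0.0677]
 [-0.3859  0.7734 -0.5029  1.4238]
 [ 0.      0.      0.      1.    ]]
{'time': np.float64(0.1), 'joint_positions': array([ 1.194,  0.412, -0.013,  1.597,  0.006,  1.134, -0.082]), 'dq': array([ 0.001,  0.   ,  0.001,  0.   ,  0.002, -0.002, -0.001]), 'joint_torque': array([ 3.0000e-03, -5.8909e+01,  6.4400e-01, -2.9171e+01, -5.4000e-02,
        1.4000e-02,  0.0000e+00]), 'ee_pos': array([ 0.19 , -0.595,  0.222]), 'orientation': array([ 0.988,  0.154, -0.   , -0.001]), 'wrist_force': array([ 0.191,  0.196, -0.275]), 'torque': array([0.017, 0.054, 0.024]), 'grip_force': np.float64(0.0), 'finger_gap': np.float64(0.088)}
```

View pics/top0.png

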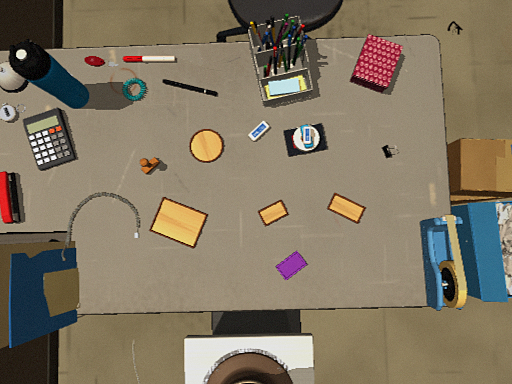

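View pics/side0.png

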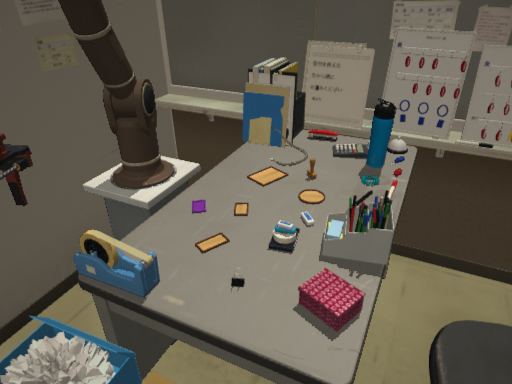

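Top view: the pile is at (306,138). What could be taken for the eraser: the piece on top of the pile at (307,131), or the loose one on the desk at (259,131). Short tray candidates are the wooden one at (273,212) and the purple one at (291,265), which is a decoy. The long tray is at (347,207), the large tray at (180,222) and the dish at (207,145). The stamp is at (150,165) and the clip at (390,151). In the side view the pile is at (285,235) and the loose eraser at (307,218).

```bash
cat > h.py <<'E'
import cv2, numpy as np
from bench import telemetry, read_camera, camera_params
P={n:camera_params(n) for n in("top","side")}
def ray(n,uv):
    p=P[n];E=np.array(p["extrinsics"]);R,t=E[:3,:3],E[:3,3]
    d=R.T@np.array([(uv[0]-p["cx"])/p["fx"],(uv[1]-p["cy"])/p["fy"],1.]);return -R.T@t,d
def onz(n,uv,z):
    o,d=ray(n,uv);return o+d*(z-o[2])/d[2]
def tri(a,b):
    (o1,d1),(o2,d2)=ray("top",a),ray("side",b)
    s=np.linalg.lstsq(np.c_[d1,-d2],o2-o1,rcond=None)[0]
    return (o1+d1*s[0]+o2+d2*s[1])/2, np.linalg.norm(o1+d1*s[0]-o2-d2*s[1])
def rect(n,contour,z):
    "min-area rectangle on plane z: centre, (short,long) mm, angle of long side in deg from world x"
    q=np.array([onz(n,c,z)[:2] for c in contour.reshape(-1,2)],np.float32)*1000
    (c,s,a)=cv2.minAreaRect(q)
    if s[0]<s[1]: a+=90
    return np.round(c,1),np.round(sorted(s),1),round((a+90)%180-90,1)
def blobs(im,roi,lo,hi,minA=8):
    x,y,w,h=roi;m=cv2.inRange(cv2.cvtColor(im[y:y+h,x:x+w],cv2.COLOR_BGR2HSV),lo,hi)
    cs,_=cv2.findContours(m,cv2.RETR_EXTERNAL,cv2.CHAIN_APPROX_NONE,offset=(x,y))
    return sorted([c for c in cs if cv2.contourArea(c)>=minA],key=cv2.contourArea,reverse=True)
def cen(c):
    m=cv2.moments(c);return np.array([m["m10"],m["m01"]])/m["m00"]
def pose():
    s=telemetry.state();print({k:np.round(s[k],4) for k in("time","ee_pos","orientation","joint_positions","wrist_force","finger_gap","grip_force")})
E
python3 - <<'E'
from h import *
t=cv2.imread("pics/top0.png");s=cv2.imread("pics/side0.png")
a=cv2.resize(t[105:175,235:335],(800,560)[:2],interpolation=cv2.INTER_NEAREST)
cv2.imwrite("pics/crop_t.png",a)
cv2.imwrite("pics/crop_s.png",cv2.resize(s[200:260,255:335],(800,600),interpolation=cv2.INTER_NEAREST))
T=blobs(t,(140,180,240,75),(8,90,90),(28,255,255),100);T+=blobs(t,(180,120,55,50),(8,90,90),(28,255,255),100)
S=blobs(s,(180,160,160,100),(8,90,90),(28,255,255),60)
for c in T: print("top",cen(c).round(1),cv2.contourArea(c),*rect("top",c,.004))
for c in S: print("side",cen(c).round(1),cv2.contourArea(c),*rect("side",c,.004))
for c in T:
    w=onz("top",cen(c),.004)
    b=min(S,key=lambda d:np.linalg.norm(onz("side",cen(d),.004)-w)); print("tri",*tri(cen(c),cen(b)))
E
```

```text
top [177.2 221.9] 1634.5 [436.7 170.8] [ 93.1 122.6] 67.1
top [345.9 207.4] 522.5 [ 461.3 -254.5] [46.4 86.2] 62.7
top [272.5 212.4] 342.5 [454.3 -69.1] [40.5 65.4] -65.0
top [205.3 145. ] 793.0 [632.   97.9] [82.4 83.3] -1.1
side [266.7 175.4] 310.5 [437.  171.8] [ 93.5 121.8] 66.9
side [211.7 241.9] 239.5 [ 460.6 -253.1] [45.4 86. ] 62.4
side [311.4 196.1] 226.0 [633.   95.3] [77.3 83.4] 24.4
side [240.8 208.7] 111.0 [455.2 -69.1] [38.3 65. ] -61.3
tri [0.43596194 0.17142398 0.00128624] 0.0025040117612370196
tri [ 0.46137605 -0.25461779  0.00337069] 0.0007431793087508841
tri [ 0.45439334 -0.06977132  0.00234246] 0.0001518492748355597
tri [0.63200989 0.09736507 0.00163469] 0.0005476884464733255
```

View pics/crop_t.png

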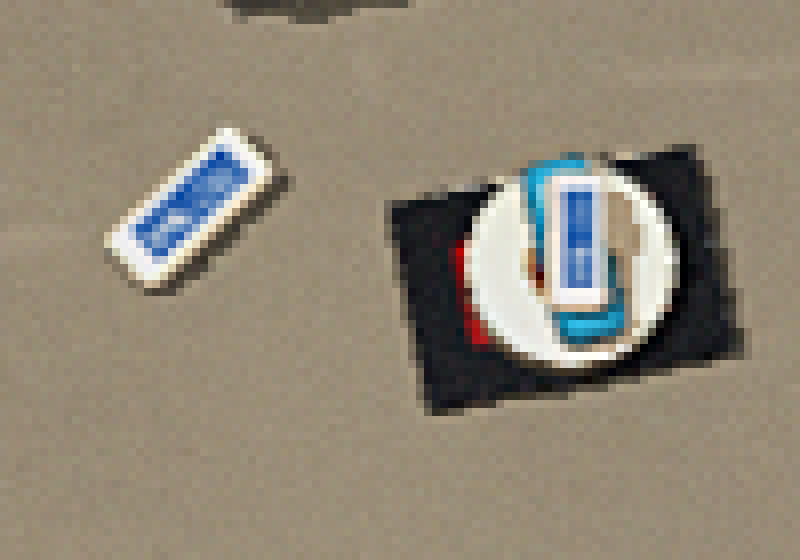

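View pics/crop_s.png

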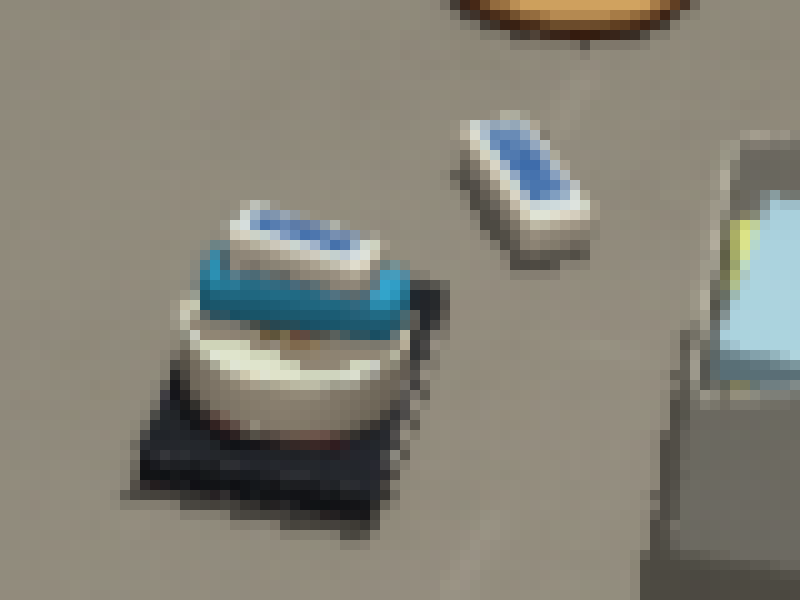

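The loose eraser (crop 195,210, i.e. pixel 259,131) is clearly larger than the one on the pile at (307,135). I choose the one on the pile. It lies on the cyan correction tape, which lies on the roll and then the black pad. In the side view their tops stand in that order.

```bash
cat >> h.py <<'E'
def up(im,roi,k=8):
    x,y,w,h=roi;return cv2.resize(im[y:y+h,x:x+w],None,fx=k,fy=k,interpolation=cv2.INTER_CUBIC)
def ublobs(im,roi,lo,hi,minA=100,k=8):
    "contours in sub-pixel coordinates of the full picture"
    u=up(im,roi,k);m=cv2.inRange(cv2.cvtColor(u,cv2.COLOR_BGR2HSV),lo,hi)
    cs,_=cv2.findContours(m,cv2.RETR_EXTERNAL,cv2.CHAIN_APPROX_NONE)
    cs=sorted([c for c in cs if cv2.contourArea(c)>=minA],key=cv2.contourArea,reverse=True)
    return [((c.astype(np.float32)+.5)/k-.5+np.float32(roi[:2])) for c in cs]
def to(x,y,z,longdeg,base=None):
    "print shift/turn shares to bring TCP to x,y,z (mm) with tool x along longdeg (mod 180)"
    from scipy.spatial.transform import Rotation as R
    s=telemetry.state();r=R.from_quat(s["orientation"]);d=r.inv().apply(np.array([x,y,z])/1000-s["ee_pos"])
    ax=r.as_matrix()[:,0];yaw=np.degrees(np.arctan2(ax[1],ax[0]));dy=(longdeg-yaw+90)%180-90
    T=R.from_euler("z",yaw+dy,degrees=True)*R.from_euler("x",180,degrees=True)
    print("t",round(s["time"],2),"yaw",yaw.round(1),"dyaw",round(dy,1),"shift",(d/.3).round(3),"turn",((r.inv()*T).as_rotvec(degrees=True)/60).round(3),"ee",s["ee_pos"].round(4),"q7",round(s["joint_positions"][6],2),"gap",round(s["finger_gap"],4),"grip",round(s["grip_force"],1),"F",s["wrist_force"].round(1))
E
python3 - <<'E'
from h import *
t=cv2.imread("pics/top0.png");s=cv2.imread("pics/side0.png")
rt=(280,118,50,44);rs=(264,215,44,42)
spec={"label":((106,90,60),(125,255,255)),"cyan":((88,110,60),(105,255,255)),"black":((0,0,0),(180,255,60)),"bright":((0,0,185),(180,70,255))}
for k,(lo,hi) in spec.items():
    a=ublobs(t,rt,lo,hi,300);b=ublobs(s,rs,lo,hi,200)
    for c in a[:3]: print(k,"top",cen(c).round(1),cv2.contourArea(c).__round__(1),[rect("top",c,z) for z in {"label":[.058],"cyan":[.046],"black":[.012],"bright":[.03]}[k]])
    for c in b[:2]: print(k,"side",cen(c).round(1),round(cv2.contourArea(c),1))
    if k=="label": print(tri(cen(a[0]),cen(b[0])))
to(650,-130,150,0)
E
```

```text
label top [306.8 134.1] 35.8 [(array([ 638.4, -157.5]), array([ 8.4, 29.5]), -2.1)]
label side [285.  222.8] 11.9
label side [306.4 216. ] 6.4
(array([ 0.63895884, -0.15738238,  0.05812581]), np.float64(0.00034500270958703286))
cyan top [308.7 144.5] 30.2 [(array([ 618.9, -164.6]), array([17.2, 27.8]), -46.0)]
cyan top [302.6 128.4] 24.5 [(array([ 653.6, -147.8]), array([15.7, 34.1]), -26.7)]
cyan side [285.  229.8] 92.3
black top [304.5 141.4] 453.8 [(array([ 635.8, -158. ]), array([ 69.9, 101. ]), -80.5)]
black side [280.9 246.1] 203.9
black side [297. 231.] 11.4
bright top [306.2 138. ] 452.9 [(array([ 635.8, -157.8]), array([61.3, 64.7]), -88.7)]
bright side [281.8 236. ] 36.6
bright side [284.9 224. ] 30.2
t 0.1 yaw 17.7 dyaw -17.7 shift [ 1.933 -1.01   0.241] turn [-0.001  0.     0.295] ee [ 0.1898 -0.595   0.2219] q7 -0.08 gap 0.088 grip 0.0 F [ 0.2  0.2 -0.3]
```

Request:
{"method": "step_arm", "body": {
  "rows": [0.8,-0.4,0.1,0,0,0,60,0.8,-0.4,0.1,0,0,0,60,0.8,-0.4,0.1,0,0,0,60,0.8,-0.4,0.1,0,0,0,60,0.8,-0.4,0.1,0,0,0,60]
}}

```text
time: 0.6
ee_pos: [0.3688, -0.4204, 0.1945]
orientation: [0.988, 0.154, -0.0, -0.0]
wrist_force: [0.6, -0.6, -0.7]
finger_gap: 0.0604
grip_force: 0.0
```

Request:
{"method": "step_arm", "body": {
  "rows": [0.8,-0.4,0.1,0,0,0,50,0.8,-0.4,0.1,0,0,0,50,0.8,-0.4,0.1,0,0,0,50,0.8,-0.4,0.1,0,0,0,50,0.8,-0.4,0.1,0,0,0,50]
}}

```text
time: 1.1
ee_pos: [0.5468, -0.2471, 0.1666]
orientation: [0.988, 0.154, -0.0, -0.0]
wrist_force: [0.1, -0.7, -0.0]
finger_gap: 0.0499
grip_force: 0.0
```

```bash
python3 -c "
from h import *
to(639,-157,90,-2)"
```

```text
t 1.1 yaw 17.7 dyaw -19.7 shift [ 0.384 -0.193  0.255] turn [-0.     0.     0.328] ee [ 0.5468 -0.2471  0.1666] q7 -1.0 gap 0.0499 grip 0.0 F [ 0.1 -0.7 -0. ]
```

Request:
{"method": "step_arm", "body": {
  "rows": [0.384,-0.193,0.15,0,0,0.328,50,0.384,-0.193,0.2,0,0,0.328,50,0.384,-0.193,0.255,0,0,0.328,50,0.384,-0.193,0.255,0,0,0.328,50,0.384,-0.193,0.255,0,0,0.328,50]
}}

```text
time: 1.6
ee_pos: [0.6372, -0.1571, 0.0886]
orientation: [1.0, -0.016, -0.002, -0.0]
wrist_force: [0.0, -0.4, -0.1]
finger_gap: 0.0501
grip_force: 0.0
```

```bash
python3 -c "
from h import *
to(639,-157.4,51.5,-2)"
```

```text
t 1.6 yaw -1.8 dyaw -0.2 shift [0.006 0.001 0.124] turn [-0.001  0.003  0.003] ee [ 0.6372 -0.1571  0.0886] q7 -1.5 gap 0.0501 grip 0.0 F [ 0.  -0.4 -0.1]
```

Request:
{"method": "step_arm", "body": {
  "rows": [0.005,0,0.07,0,0,0,50,0.005,0,0.124,0,0,0,50,0.005,0,0.124,0,0,0,50,0.005,0,0.124,0,0,0,36,0.005,0,0.124,0,0,0,30],
  "newtons": 8
}}

```text
time: 2.1
ee_pos: [0.6399, -0.1593, 0.0546]
orientation: [1.0, -0.018, 0.001, 0.0]
wrist_force: [0.2, 1.1, 0.3]
finger_gap: 0.0372
grip_force: 0.0
```

Request:
{"method": "step_arm", "body": {
  "rows": [0,0,0,0,0,0,22,0,0,0,0,0,0,10,0,0,0,0,0,0,10,0,0,0,0,0,0,10,0,0,0,0,0,0,10],
  "newtons": 8
}}

```text
time: 2.6
ee_pos: [0.6398, -0.1586, 0.054]
orientation: [1.0, -0.017, 0.0, 0.0]
wrist_force: [-0.2, -0.2, 4.2]
finger_gap: 0.0181
grip_force: 8.0
```

Request:
{"method": "step_arm", "body": {
  "rows": [0,0,-0.02,0,0,0,10,0,0,-0.05,0,0,0,10,0,0,-0.1,0,0,0,10,0,0,-0.15,0,0,0,10,0,0,-0.2,0,0,0,10]
}}

```text
time: 3.1
ee_pos: [0.6398, -0.1586, 0.1153]
orientation: [1.0, -0.017, 0.001, 0.0]
wrist_force: [0.4, 0.7, -0.2]
finger_gap: 0.0179
grip_force: 8.0
```

Run:
```python
from h import *
a=read_camera("side");b=read_camera("top")
cv2.imwrite("pics/s1.png",a);cv2.imwrite("pics/t1.png",b)
cv2.imwrite("pics/v1.png",np.hstack([cv2.resize(a[180:260,250:330],(400,400),interpolation=2),cv2.resize(b[100:180,266:346],(400,400),interpolation=2)]))
to(454.4,-69.4,60,-65)
```

```text
t 3.2 yaw -2.0 dyaw -63.0 shift [-0.634 -0.277  0.186] turn [-0.002 -0.005  1.05 ] ee [ 0.6412 -0.1589  0.1168] q7 -1.5 gap 0.0181 grip 8.0 F [-0.1  0.2  0.1]
```

View pics/v1.png

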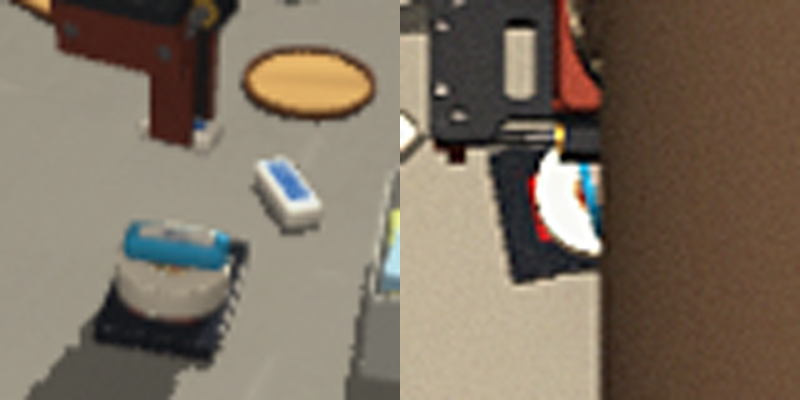

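The eraser is held at the fingertips (crop 200,130) and the correction tape stayed on the roll.

Request:
{"method": "step_arm", "body": {
  "rows": [-0.634,-0.277,0,0,0,0.7,10,-0.634,-0.277,0,0,0,0.7,10,-0.634,-0.277,0,0,0,0.7,10,-0.634,-0.277,0,0,0,0.7,10,-0.634,-0.277,0,0,0,0.7,10]
}}

```text
time: 3.7
ee_pos: [0.4462, -0.0669, 0.1128]
orientation: [0.926, -0.376, -0.002, 0.0]
wrist_force: [0.5, -0.1, 0.1]
finger_gap: 0.018
grip_force: 8.0
```

```bash
python3 -c "
from h import *
to(454.4,-69.4,40,-64)"
```

```text
t 3.7 yaw -44.2 dyaw -19.8 shift [ 0.026 -0.014  0.242] turn [0.003 0.003 0.329] ee [ 0.4462 -0.0669  0.1128] q7 -2.3 gap 0.018 grip 8.0 F [ 0.5 -0.1  0.1]
```

Request:
{"method": "step_arm", "body": {
  "rows": [0.015,-0.01,0.1,0,0,0.329,10,0.015,-0.01,0.2,0,0,0.329,10,0.015,-0.01,0.2,0,0,0.329,10,0.015,-0.01,0.2,0,0,0.329,10,0.015,-0.01,0.2,0,0,0.329,10]
}}

```text
time: 4.2
ee_pos: [0.4579, -0.0698, 0.0536]
orientation: [0.85, -0.527, 0.0, -0.0]
wrist_force: [-0.5, 0.5, 0.7]
finger_gap: 0.0179
grip_force: 8.0
```

```bash
python3 -c "
from h import *
to(454.4,-69.4,11,-64)"
```

```text
t 4.2 yaw -63.6 dyaw -0.4 shift [-0.006  0.01   0.142] turn [-0.    -0.     0.006] ee [ 0.4579 -0.0698  0.0536] q7 -2.59 gap 0.0179 grip 8.0 F [-0.5  0.5  0.7]
```

Request:
{"method": "step_arm", "body": {
  "rows": [-0.008,0.01,0.07,0,0,0,10,-0.008,0.01,0.12,0,0,0,10,-0.008,0.01,0.12,0,0,0,10,-0.008,0.01,0.12,0,0,0,10,-0.008,0.01,0.12,0,0,0,10]
}}

```text
time: 4.7
ee_pos: [0.4546, -0.0692, 0.0183]
orientation: [0.849, -0.528, 0.001, -0.0]
wrist_force: [0.5, 0.2, -0.1]
finger_gap: 0.0177
grip_force: 8.0
```

```bash
python3 -c "
from h import *
to(454.4,-69.4,10.5,-64)"
```

```text
t 4.7 yaw -63.7 dyaw -0.3 shift [0.    0.001 0.026] turn [-0.001 -0.001  0.005] ee [ 0.4546 -0.0692  0.0183] q7 -2.59 gap 0.0177 grip 8.0 F [ 0.5  0.2 -0.1]
```

Request:
{"method": "step_arm", "body": {
  "rows": [0,0,0.012,0,0,0,10,0,0,0.025,0,0,0,10,0,0,0.025,0,0,0,10,0,0,0.025,0,0,0,10,0,0,0.025,0,0,0,10]
}}

```text
time: 5.2
ee_pos: [0.4537, -0.069, 0.0098]
orientation: [0.849, -0.528, -0.0, 0.0]
wrist_force: [0.3, 0.1, -0.5]
finger_gap: 0.0179
grip_force: 8.0
```

Request:
{"method": "step_arm", "body": {
  "rows": [0,0,0.004,0,0,0,10,0,0,0.004,0,0,0,10,0,0,0.004,0,0,0,20,0,0,0.004,0,0,0,24,0,0,0.004,0,0,0,28]
}}

```text
time: 5.7
ee_pos: [0.4538, -0.069, 0.0086]
orientation: [0.849, -0.528, -0.0, 0.0]
wrist_force: [-0.5, -0.2, -0.6]
finger_gap: 0.0269
grip_force: 0.0
```

Request:
{"method": "step_arm", "body": {
  "rows": [0,0,-0.05,0,0,0,36,0,0,-0.15,0,0,0,40,0,0,-0.3,0,0,0,40,0,0,-0.4,0,0,0,40,0,0,-0.4,0,0,0,40]
}}

```text
time: 6.2
ee_pos: [0.4563, -0.0693, 0.1324]
orientation: [0.849, -0.528, 0.003, -0.002]
wrist_force: [0.2, -0.1, -1.6]
finger_gap: 0.0397
grip_force: 0.0
```

```bash
python3 -c "
from h import *
to(639,-157,110,-10)"
```

```text
t 6.2 yaw -63.7 dyaw 53.7 shift [ 0.531 -0.416  0.079] turn [-0.004 -0.006 -0.896] ee [ 0.4563 -0.0693  0.1324] q7 -2.61 gap 0.0397 grip 0.0 F [ 0.2 -0.1 -1.6]
```

Run:
```python
from h import *
a=read_camera("side");b=read_camera("top")
cv2.imwrite("pics/s2.png",a);cv2.imwrite("pics/t2.png",b)
cv2.imwrite("pics/v2.png",np.hstack([cv2.resize(a[190:260,210:330],(480,280),interpolation=2),cv2.resize(b[100:170,266:336],(280,280),interpolation=2)]))
for c in ublobs(b,(280,118,50,44),(88,110,60),(105,255,255),300): print("cyan top",cen(c),cv2.contourArea(c),rect("top",c,.046))
for c in ublobs(a,(264,215,44,42),(88,110,60),(105,255,255),300): print("cyan side",cen(c),cv2.contourArea(c))
```

```text
cyan top [306.34608428 135.77968289] 186.2734375 (array([ 637.9, -157.8]), array([22. , 57.2]), 12.2)
cyan side [285.02562157 229.71414366] 93.953125
```

View pics/v2.png

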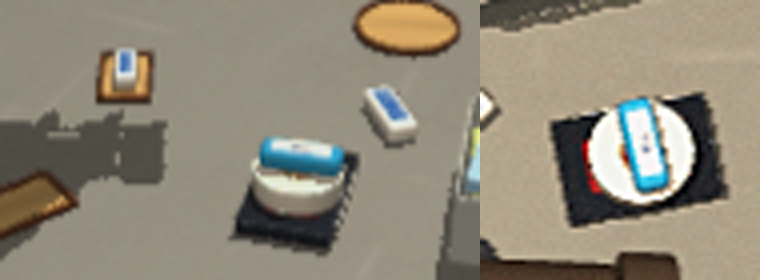

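The eraser lies in the short tray (crop 125,70). The correction tape sits on the roll at (638,-158) mm, 12° from x, and its 22x57 mm size fits the plane at 46 mm.

Request:
{"method": "step_arm", "body": {
  "rows": [0.531,-0.416,0.05,0,0,-0.7,50,0.531,-0.416,0.05,0,0,-0.7,50,0.531,-0.416,0.05,0,0,-0.7,50,0.531,-0.416,0.05,0,0,-0.7,50,0.531,-0.416,0.05,0,0,-0.7,50]
}}

```text
time: 6.8
ee_pos: [0.6388, -0.1596, 0.1094]
orientation: [0.982, -0.187, -0.001, 0.0]
wrist_force: [-1.0, -0.9, -0.8]
finger_gap: 0.0501
grip_force: 0.0
```

```bash
python3 -c "
from h import *
to(638,-158,80,12)"
```

```text
t 6.8 yaw -21.5 dyaw 33.5 shift [-0.004 -0.004  0.098] turn [ 0.     0.002 -0.559] ee [ 0.6388 -0.1596  0.1094] q7 -1.8 gap 0.0501 grip 0.0 F [-1.  -0.9 -0.8]
```

Request:
{"method": "step_arm", "body": {
  "rows": [0,0,0.09,0,0,-0.56,50,0,0,0.09,0,0,-0.56,50,0,0,0.09,0,0,-0.56,50,0,0,0.09,0,0,-0.56,50,0,0,0.09,0,0,-0.56,50]
}}

```text
time: 7.3
ee_pos: [0.635, -0.1564, 0.0842]
orientation: [0.995, 0.104, -0.002, -0.001]
wrist_force: [-0.0, 0.1, 0.6]
finger_gap: 0.0499
grip_force: 0.0
```

```bash
python3 -c "
from h import *
to(638,-158,36,12)"
```

```text
t 7.3 yaw 12.0 dyaw 0.0 shift [0.009 0.008 0.161] turn [-0.002  0.003 -0.   ] ee [ 0.635  -0.1564  0.0842] q7 -1.3 gap 0.0499 grip 0.0 F [-0.   0.1  0.6]
```

Request:
{"method": "step_arm", "body": {
  "rows": [0.009,0.008,0.07,0,0,0,50,0.009,0.008,0.12,0,0,0,50,0.009,0.008,0.155,0,0,0,50,0.009,0.008,0.155,0,0,0,50,0.009,0.008,0.155,0,0,0,50]
}}

```text
time: 7.8
ee_pos: [0.6392, -0.1582, 0.0399]
orientation: [0.995, 0.103, -0.0, -0.0]
wrist_force: [-0.6, -0.8, 0.2]
finger_gap: 0.0503
grip_force: 0.0
```

```bash
python3 -c "
from h import *
to(638,-158,36,12)"
```

```text
t 7.8 yaw 11.8 dyaw 0.2 shift [-0.004 -0.001  0.013] turn [-0.     0.001 -0.003] ee [ 0.6392 -0.1582  0.0399] q7 -1.31 gap 0.0503 grip 0.0 F [-0.6 -0.8  0.2]
```

Request:
{"method": "step_arm", "body": {
  "rows": [-0.004,0,0.012,0,0,0,45,-0.004,0,0.012,0,0,0,36,-0.004,0,0.012,0,0,0,28,-0.004,0,0.012,0,0,0,15,-0.004,0,0.012,0,0,0,15]
}}

```text
time: 8.3
ee_pos: [0.6384, -0.1587, 0.037]
orientation: [0.995, 0.103, 0.0, 0.0]
wrist_force: [-0.5, -0.6, 1.2]
finger_gap: 0.0221
grip_force: 8.0
```

Request:
{"method": "step_arm", "body": {
  "rows": [0,0,0,0,0,0,15,0,0,0,0,0,0,15,0,0,-0.04,0,0,0,15,0,0,-0.1,0,0,0,15,0,0,-0.15,0,0,0,15]
}}

```text
time: 8.8
ee_pos: [0.6384, -0.1587, 0.0829]
orientation: [0.995, 0.103, 0.0, 0.0]
wrist_force: [0.3, 0.3, 0.6]
finger_gap: 0.0216
grip_force: 8.0
```

```bash
python3 -c "
from h import *
to(461.2,-254.2,90,62.6)"
```

```text
t 8.8 yaw 11.9 dyaw 50.7 shift [-0.644  0.19  -0.024] turn [ 0.    -0.    -0.845] ee [ 0.6384 -0.1587  0.0829] q7 -1.3 gap 0.0216 grip 8.0 F [0.3 0.3 0.6]
```

Request:
{"method": "step_arm", "body": {
  "rows": [-0.16,0.05,-0.03,0,0,-0.14,15,-0.32,0.1,-0.03,0,0,-0.28,15,-0.48,0.14,-0.03,0,0,-0.42,15,-0.644,0.19,-0.03,0,0,-0.56,15,-0.644,0.19,-0.03,0,0,-0.7,15]
}}

```text
time: 9.3
ee_pos: [0.4545, -0.2587, 0.091]
orientation: [0.892, 0.452, -0.003, 0.0]
wrist_force: [0.2, 0.4, -0.4]
finger_gap: 0.0216
grip_force: 8.0
```

```bash
python3 -c "
from h import *
to(461.2,-254.2,50,62.6)"
```

```text
t 9.3 yaw 53.8 dyaw 8.8 shift [0.026 0.009 0.137] turn [-0.002  0.004 -0.147] ee [ 0.4545 -0.2587  0.091 ] q7 -0.41 gap 0.0216 grip 8.0 F [ 0.2  0.4 -0.4]
```

Request:
{"method": "step_arm", "body": {
  "rows": [0.015,0.006,0.1,0,0,-0.147,15,0.015,0.006,0.2,0,0,-0.147,15,0.015,0.006,0.2,0,0,-0.147,15,0.015,0.006,0.2,0,0,-0.147,15,0.015,0.006,0.2,0,0,-0.147,15]
}}

```text
time: 9.8
ee_pos: [0.466, -0.2519, 0.0321]
orientation: [0.854, 0.52, 0.0, 0.001]
wrist_force: [-0.1, -0.2, 0.2]
finger_gap: 0.022
grip_force: 8.0
```

```bash
python3 -c "
from h import *
to(461.2,-254.2,9.3,62.6)"
```

```text
t 9.8 yaw 62.7 dyaw -0.1 shift [-0.014 -0.011  0.076] turn [0.002 0.    0.001] ee [ 0.466  -0.2519  0.0321] q7 -0.34 gap 0.022 grip 8.0 F [-0.1 -0.2  0.2]
```

Request:
{"method": "step_arm", "body": {
  "rows": [-0.014,-0.011,0.03,0,0,0,15,-0.014,-0.011,0.05,0,0,0,15,-0.014,-0.011,0.067,0,0,0,15,-0.014,-0.011,0.067,0,0,0,15,-0.014,-0.011,0.067,0,0,0,15]
}}

```text
time: 10.3
ee_pos: [0.4601, -0.2537, 0.0103]
orientation: [0.854, 0.52, -0.0, -0.0]
wrist_force: [0.2, 0.4, 0.2]
finger_gap: 0.0219
grip_force: 8.0
```

```bash
python3 -c "
from h import *
to(461.2,-254.2,9,62.6)"
```

```text
t 10.3 yaw 62.7 dyaw -0.1 shift [0.    0.004 0.004] turn [-0.    -0.     0.002] ee [ 0.4601 -0.2537  0.0103] q7 -0.35 gap 0.0219 grip 8.0 F [0.2 0.4 0.2]
```

Request:
{"method": "step_arm", "body": {
  "rows": [0,0.003,0.004,0,0,0,15,0,0.003,0.004,0,0,0,15,0,0.003,0.004,0,0,0,24,0,0.003,0.004,0,0,0,28,0,0.003,0.004,0,0,0,32]
}}

```text
time: 10.8
ee_pos: [0.461, -0.2543, 0.0094]
orientation: [0.854, 0.52, 0.0, 0.0]
wrist_force: [0.0, -0.1, 0.1]
finger_gap: 0.031
grip_force: 0.0
```

Request:
{"method": "step_arm", "body": {
  "rows": [0,0,-0.05,0,0,0,50,0,0,-0.15,0,0,0,80,0,0,-0.3,0,0,0,87,0,0,-0.4,0,0,0,87,0,0,-0.4,0,0,0,87]
}}

```text
time: 11.3
ee_pos: [0.4634, -0.2553, 0.1336]
orientation: [0.854, 0.52, 0.002, 0.003]
wrist_force: [-0.3, 0.3, -0.7]
finger_gap: 0.0685
grip_force: 0.0
```

Run:
```python
from h import *
a=read_camera("side");b=read_camera("top")
cv2.imwrite("pics/s3.png",a);cv2.imwrite("pics/t3.png",b)
cv2.imwrite("pics/v3.png",np.hstack([cv2.resize(a[190:260,180:330],(450,210),interpolation=2),cv2.resize(b[100:170,266:336],(210,210),interpolation=2)]))
def circ(n,c,z):
    q=np.array([onz(n,p,z)[:2] for p in c.reshape(-1,2)],np.float32)*1000
    return cv2.minEnclosingCircle(q)
for c in ublobs(b,(280,118,50,44),(0,0,170),(180,80,255),500)[:2]: print("roll top",cen(c),cv2.contourArea(c),circ("top",c,.03),rect("top",c,.03))
for c in ublobs(a,(264,215,44,42),(0,0,130),(180,80,255),300)[:3]: print("roll side",cen(c),cv2.contourArea(c),rect("side",c,.03))
for c in ublobs(b,(280,118,50,44),(0,0,0),(180,255,65),500)[:2]: print("pad top",rect("top",c,.012))
to(636,-158,90,-80)
```

```text
roll top [305.7390932  137.27810268] 525.671875 ((639.749755859375, -156.37696838378906), 35.292144775390625) (array([ 638. , -157.6]), array([65. , 65.8]), 10.1)
roll top [287.33086829 148.65706781] 161.3046875 ((618.6671142578125, -135.49586486816406), 56.51187515258789) (array([ 606.8, -122.8]), array([ 76.6, 108.1]), 48.2)
roll side [284.79216756 236.09921802] 1770.921875 (array([ 647. , -167.2]), array([122.8, 189.1]), -65.1)
roll side [305.00075172 218.41290808] 24.25 (array([672., -78.]), array([11. , 51.3]), -50.6)
pad top (array([ 635.8, -158. ]), array([ 69.6, 101.1]), -80.6)
t 11.4 yaw 62.7 dyaw 37.3 shift [0.554 0.37  0.133] turn [ 0.001  0.001 -0.622] ee [ 0.461  -0.2546  0.1298] q7 -0.25 gap 0.0763 grip 0.0 F [-0.5 -0.  -1. ]
```

View pics/v3.png

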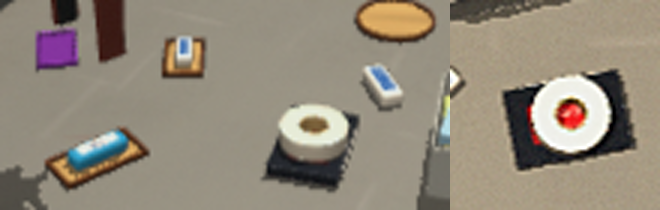

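Both erasers and the correction tape are where they should be: the tape is in the long tray (crop 98,150) and the eraser in the short tray (185,55). The roll is free on the pad, centred at about (637.8,-157.7) mm.

Request:
{"method": "step_arm", "body": {
  "rows": [0.555,0.365,0.05,0,0,0.7,87,0.555,0.365,0.05,0,0,0.7,87,0.555,0.365,0.05,0,0,0.7,87,0.555,0.365,0.05,0,0,0.7,87,0.555,0.365,0.05,0,0,0.7,87]
}}

```text
time: 11.9
ee_pos: [0.6384, -0.1493, 0.111]
orientation: [0.984, 0.18, -0.0, -0.002]
wrist_force: [-0.0, 0.2, 0.6]
finger_gap: 0.0867
grip_force: 0.0
```

Run:
```python
from h import *
to(637.7,-157.7,60,20)
# height of roll: hole centre in both views
a=cv2.imread("pics/s3.png");b=cv2.imread("pics/t3.png")
B=ublobs(b,(298,130,16,16),(0,90,40),(40,255,255),60);A=ublobs(a,(275,224,20,14),(5,70,40),(40,255,200),30)
print([(cen(c).round(2),cv2.contourArea(c)) for c in A+B])
if A and B: print(tri(cen(B[0]),cen(A[0])))
```

```text
t 11.9 yaw 20.8 dyaw -0.8 shift [-0.012  0.026  0.17 ] turn [-0.004 -0.001  0.013] ee [ 0.6384 -0.1493  0.111 ] q7 -1.18 gap 0.0867 grip 0.0 F [-0.   0.2  0.6]
[(array([284.2, 231.2]), 40.3828125), (array([305.89, 137.43]), 86.9921875)]
(array([ 0.63755135, -0.15791109,  0.02964311]), np.float64(0.0005212335412306992))
```

Request:
{"method": "step_arm", "body": {
  "rows": [-0.012,0.026,0.08,0,0,0,87,-0.012,0.026,0.17,0,0,0,87,-0.012,0.026,0.17,0,0,0,87,-0.012,0.026,0.17,0,0,0,87,-0.012,0.026,0.17,0,0,0,87]
}}

```text
time: 12.4
ee_pos: [0.6345, -0.165, 0.064]
orientation: [0.984, 0.18, 0.0, 0.0]
wrist_force: [1.0, -0.6, -0.1]
finger_gap: 0.0868
grip_force: 0.0
```

```bash
python3 -c "
from h import *
to(637.7,-157.8,19,20.8)"
```

```text
t 12.4 yaw 20.7 dyaw 0.1 shift [ 0.018 -0.019  0.15 ] turn [ 0.    -0.001 -0.002] ee [ 0.6345 -0.165   0.064 ] q7 -1.18 gap 0.0868 grip 0.0 F [ 1.  -0.6 -0.1]
```

Request:
{"method": "step_arm", "body": {
  "rows": [0.018,-0.019,0.02,0,0,0,87,0.018,-0.019,0.05,0,0,0,87,0.018,-0.019,0.1,0,0,0,87,0.018,-0.019,0.13,0,0,0,87,0.018,-0.019,0.13,0,0,0,87]
}}

```text
time: 12.9
ee_pos: [0.6355, -0.1578, 0.022]
orientation: [0.984, 0.18, -0.002, -0.001]
wrist_force: [-1.3, 0.5, 0.6]
finger_gap: 0.0873
grip_force: 0.0
```

```bash
python3 -c "
from h import *
to(637.7,-157.8,18,20.8)"
```

```text
t 12.9 yaw 20.7 dyaw 0.1 shift [0.007 0.003 0.013] turn [-0.002  0.003 -0.002] ee [ 0.6355 -0.1578  0.022 ] q7 -1.2 gap 0.0873 grip 0.0 F [-1.3  0.5  0.6]
```

Request:
{"method": "step_arm", "body": {
  "rows": [0.005,0.002,0.008,0,0,0,80,0.005,0.002,0.01,0,0,0,72,0.005,0.002,0.01,0,0,0,66,0.005,0.002,0.01,0,0,0,58,0.005,0.002,0.01,0,0,0,58],
  "newtons": 10
}}

```text
time: 13.4
ee_pos: [0.6389, -0.158, 0.0217]
orientation: [0.984, 0.18, 0.0, 0.0]
wrist_force: [0.2, -0.2, 0.3]
finger_gap: 0.0625
grip_force: 10.0
```

Request:
{"method": "step_arm", "body": {
  "rows": [0,0,0,0,0,0,58,0,0,0,0,0,0,58,0,0,-0.05,0,0,0,58,0,0,-0.12,0,0,0,58,0,0,-0.2,0,0,0,58]
}}

```text
time: 13.9
ee_pos: [0.6382, -0.1578, 0.0823]
orientation: [0.984, 0.18, -0.0, -0.0]
wrist_force: [0.1, -0.7, -0.3]
finger_gap: 0.0626
grip_force: 10.0
```

```bash
python3 -c "
from h import *
to(632.3,97,80,20.8)"
```

```text
t 13.9 yaw 20.7 dyaw 0.1 shift [ 0.282 -0.801  0.008] turn [-0.001  0.001 -0.002] ee [ 0.6382 -0.1578  0.0823] q7 -1.18 gap 0.0626 grip 10.0 F [ 0.1 -0.7 -0.3]
```

Request:
{"method": "step_arm", "body": {
  "rows": [0.04,-0.12,-0.02,0,0,0,58,0.1,-0.28,-0.02,0,0,0,58,0.16,-0.44,-0.02,0,0,0,58,0.21,-0.6,-0.02,0,0,0,58,0.26,-0.72,-0.02,0,0,0,58]
}}

```text
time: 14.4
ee_pos: [0.6347, 0.075, 0.0886]
orientation: [0.984, 0.18, 0.0, -0.0]
wrist_force: [0.3, -0.5, -0.6]
finger_gap: 0.0623
grip_force: 10.0
```

```bash
python3 -c "
from h import *
to(632.3,97,50,20.8)"
```

```text
t 14.4 yaw 20.8 dyaw 0.0 shift [ 0.018 -0.071  0.129] turn [-0.001 -0.001 -0.   ] ee [0.6347 0.075  0.0886] q7 -1.56 gap 0.0623 grip 10.0 F [ 0.3 -0.5 -0.6]
```

Request:
{"method": "step_arm", "body": {
  "rows": [0.018,-0.071,0.05,0,0,0,58,0.018,-0.071,0.12,0,0,0,58,0.018,-0.071,0.17,0,0,0,58,0.018,-0.071,0.17,0,0,0,58,0.018,-0.071,0.17,0,0,0,58]
}}

```text
time: 14.9
ee_pos: [0.6331, 0.0925, 0.0366]
orientation: [0.984, 0.179, -0.0, 0.0]
wrist_force: [0.6, -0.2, -0.3]
finger_gap: 0.0623
grip_force: 10.0
```

```bash
python3 -c "
from h import *
to(632.3,97,12.5,20.8)"
```

```text
t 14.9 yaw 20.6 dyaw 0.2 shift [ 0.003 -0.015  0.08 ] turn [ 0.     0.    -0.003] ee [0.6331 0.0925 0.0366] q7 -1.61 gap 0.0623 grip 10.0 F [ 0.6 -0.2 -0.3]
```

Request:
{"method": "step_arm", "body": {
  "rows": [0.003,-0.015,0.02,0,0,0,58,0.003,-0.015,0.05,0,0,0,58,0.003,-0.015,0.07,0,0,0,58,0.003,-0.015,0.07,0,0,0,58,0.003,-0.015,0.07,0,0,0,58]
}}

```text
time: 15.4
ee_pos: [0.6319, 0.0979, 0.015]
orientation: [0.984, 0.18, -0.0, 0.0]
wrist_force: [0.8, -0.5, -0.4]
finger_gap: 0.0629
grip_force: 10.0
```

```bash
python3 -c "
from h import *
to(632.3,97,12,20.8)"
```

```text
t 15.4 yaw 20.7 dyaw 0.1 shift [0.    0.003 0.01 ] turn [-0.     0.    -0.002] ee [0.6319 0.0979 0.015 ] q7 -1.62 gap 0.0629 grip 10.0 F [ 0.8 -0.5 -0.4]
```

Request:
{"method": "step_arm", "body": {
  "rows": [0,0.002,0.006,0,0,0,58,0,0.002,0.01,0,0,0,58,0,0.002,0.01,0,0,0,58,0,0.002,0.01,0,0,0,64,0,0.002,0.01,0,0,0,72]
}}

```text
time: 15.9
ee_pos: [0.6324, 0.0976, 0.0125]
orientation: [0.984, 0.18, 0.0, 0.0]
wrist_force: [0.2, -0.5, -0.0]
finger_gap: 0.0692
grip_force: 0.0
```

Request:
{"method": "step_arm", "body": {
  "rows": [0,0,0,0,0,0,84,0,0,-0.1,0,0,0,86,0,0,-0.25,0,0,0,87,0,0,-0.35,0,0,0,87,0,0,-0.4,0,0,0,87]
}}

```text
time: 16.4
ee_pos: [0.6337, 0.0979, 0.1356]
orientation: [0.984, 0.18, 0.002, -0.0]
wrist_force: [0.9, 0.6, 0.5]
finger_gap: 0.0869
grip_force: 0.0
```

```bash
python3 -c "
from h import *
to(635.8,-158,110,99.4)"
```

```text
t 16.4 yaw 20.7 dyaw 78.7 shift [-0.295  0.8    0.085] turn [ 0.003 -0.003 -1.312] ee [0.6337 0.0979 0.1356] q7 -1.58 gap 0.0869 grip 0.0 F [0.9 0.6 0.5]
```

Run:
```python
from h import *
a=read_camera("side");b=read_camera("top")
cv2.imwrite("pics/s4.png",a);cv2.imwrite("pics/t4.png",b)
cv2.imwrite("pics/v4.png",np.hstack([cv2.resize(a[170:280,260:400],(560,440),interpolation=2),cv2.resize(b[60:170,266:326],(240,440),interpolation=2)]))
m=ublobs(b,(280,118,50,44),(0,0,0),(180,255,75),500)
for c in m[:2]: print("pad top",cen(c),cv2.contourArea(c),rect("top",c,.012))
m=ublobs(a,(262,220,44,42),(0,0,0),(180,255,75),500)
for c in m[:2]: print("pad side",cen(c),cv2.contourArea(c),rect("side",c,.012),rect("side",c,.006))
B=ublobs(b,(288,125,36,30),(0,150,90),(10,255,255),60);A=ublobs(a,(266,224,36,34),(0,120,70),(10,255,255),30)
print([(cen(c).round(2),cv2.contourArea(c)) for c in A],[(cen(c).round(2),cv2.contourArea(c)) for c in B])
if A and B: print(tri(cen(B[0]),cen(A[0])))
```

```text
pad top [304.66280294 139.68815195] 1031.5625 (array([ 636. , -157.2]), array([ 69.2, 102.3]), -80.9)
pad side [283.38028318 238.26940976] 640.9453125 (array([ 637.2, -164.8]), array([ 76.7, 123.2]), -81.9) (array([ 634.3, -157.5]), array([ 77.4, 124.4]), -81.9)
[(array([284.32, 236.4 ]), 119.34375)] [(array([304.63, 139.11]), 278.34375)]
(array([ 0.63769024, -0.15654258,  0.01085362]), np.float64(0.0007390860229776531))
```

View pics/v4.png

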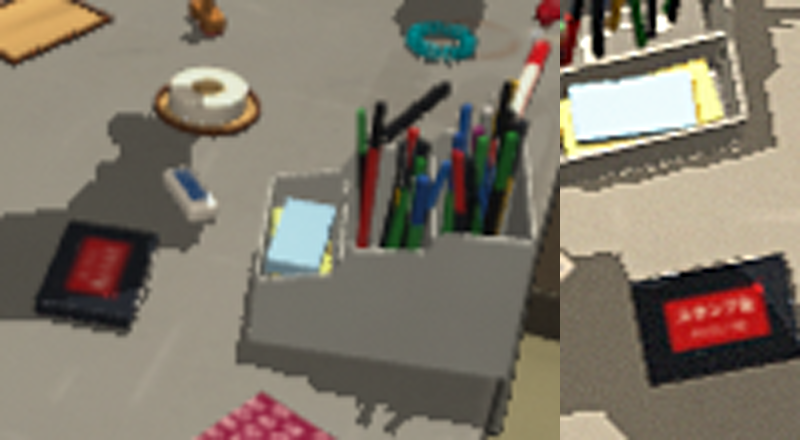

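Run:
```python
from h import *
print(tri((312,90),(325.5,239.5)),onz("side",(320,257.5),0))
print(onz("top",(266,100),.07),onz("top",(306,76),.12))
to(580,-60,150,60)
```

```text
(array([ 0.75462085, -0.17384084,  0.04891152]), np.float64(0.007729113469237552)) [ 0.75195151 -0.18813132  0.        ]
[ 0.72269139 -0.06127622  0.07      ] [ 0.75915375 -0.15375122  0.12      ]
t 16.5 yaw 20.7 dyaw 39.3 shift [-0.352  0.429 -0.053] turn [ 0.002 -0.003 -0.655] ee [0.6335 0.0978 0.1344] q7 -1.58 gap 0.0869 grip 0.0 F [-0.5  0.3  0.8]
```

The roll lies in the dish (crop 208,95). The pad is uncovered at (636,-157) mm and its label is at z = 11 mm. The pen holder's front starts at x = 0.72 to 0.75, low and clear of the gripper body.

Request:
{"method": "step_arm", "body": {
  "rows": [-0.29,0.79,0,0,0,-0.7,87,-0.29,0.79,0,0,0,-0.7,87,-0.29,0.79,0,0,0,-0.7,87,-0.29,0.79,0,0,0,-0.7,87,-0.29,0.79,0,0,0,-0.7,87]
}}

```text
time: 17.0
ee_pos: [0.6332, -0.1543, 0.1298]
orientation: [0.852, 0.523, -0.001, -0.001]
wrist_force: [0.1, 0.1, 0.0]
finger_gap: 0.0866
grip_force: 0.0
```

```bash
python3 -c "
from h import *
to(636.3,-157.3,80,99.2)"
```

```text
t 17.0 yaw 63.1 dyaw 36.1 shift [-0.004  0.014  0.166] turn [-0.003 -0.    -0.602] ee [ 0.6332 -0.1543  0.1298] q7 -0.52 gap 0.0866 grip 0.0 F [0.1 0.1 0. ]
```

Request:
{"method": "step_arm", "body": {
  "rows": [0,0.01,0.16,0,0,-0.6,87,0,0.01,0.16,0,0,-0.6,87,0,0.01,0.16,0,0,-0.6,87,0,0.01,0.16,0,0,-0.6,87,0,0.01,0.16,0,0,-0.6,87]
}}

```text
time: 17.5
ee_pos: [0.6359, -0.1536, 0.0816]
orientation: [0.65, 0.76, -0.0, -0.002]
wrist_force: [0.1, -0.5, -1.2]
finger_gap: 0.087
grip_force: 0.0
```

Request:
{"method": "step_arm", "body": {
  "rows": [0,0,0,0,0,0,87,0,0,0,0,0,0,87,0,0,0,0,0,0,87,0,0,0,0,0,0,87,0,0,0,0,0,0,87]
}}

```text
time: 18.0
ee_pos: [0.6374, -0.1538, 0.0844]
orientation: [0.652, 0.759, -0.0, 0.0]
wrist_force: [0.1, -0.5, -0.8]
finger_gap: 0.0873
grip_force: 0.0
```

```bash
python3 -c "
from h import *
to(636.3,-157.3,25,99.2)"
```

```text
t 18.0 yaw 98.7 dyaw 0.5 shift [-0.011 -0.005  0.198] turn [ 0.     0.    -0.009] ee [ 0.6374 -0.1538  0.0844] q7 0.0 gap 0.0873 grip 0.0 F [ 0.1 -0.5 -0.8]
```

Request:
{"method": "step_arm", "body": {
  "rows": [-0.011,-0.005,0.08,0,0,-0.009,87,-0.011,-0.005,0.15,0,0,-0.009,87,-0.011,-0.005,0.2,0,0,-0.009,87,-0.011,-0.005,0.235,0,0,-0.009,87,-0.011,-0.005,0.235,0,0,-0.009,87]
}}

```text
time: 18.5
ee_pos: [0.6355, -0.157, 0.0124]
orientation: [0.648, 0.762, -0.0, -0.001]
wrist_force: [0.7, 0.2, -0.1]
finger_gap: 0.0871
grip_force: 0.0
```

```bash
python3 -c "
from h import *
to(636.3,-157.3,6,99.2)"
```

```text
t 18.5 yaw 99.2 dyaw -0.0 shift [-0.001  0.003  0.021] turn [-0.002 -0.001  0.001] ee [ 0.6355 -0.157   0.0124] q7 -0.03 gap 0.0871 grip 0.0 F [ 0.7  0.2 -0.1]
```

Request:
{"method": "step_arm", "body": {
  "rows": [0,0.002,0.01,0,0,0,87,0,0.002,0.02,0,0,0,80,0,0.002,0.02,0,0,0,74,0,0.002,0.02,0,0,0,70,0,0.002,0.02,0,0,0,60],
  "newtons": 15
}}

```text
time: 19.0
ee_pos: [0.6371, -0.1573, 0.0082]
orientation: [0.648, 0.762, 0.0, 0.0]
wrist_force: [-0.1, -0.0, 0.7]
finger_gap: 0.0663
grip_force: 15.0
```

Request:
{"method": "step_arm", "body": {
  "rows": [0,0,0,0,0,0,60,0,0,0,0,0,0,60,0,0,0,0,0,0,60,0,0,-0.03,0,0,0,60,0,0,-0.07,0,0,0,60]
}}

```text
time: 19.5
ee_pos: [0.6362, -0.1571, 0.0287]
orientation: [0.648, 0.762, -0.0, -0.001]
wrist_force: [-0.2, 0.0, -1.2]
finger_gap: 0.0664
grip_force: 15.0
```

Request:
{"method": "step_arm", "body": {
  "rows": [0,0,-0.08,0,0,0,60,0,0,-0.16,0,0,0,60,0,0,-0.2,0,0,0,60,0,0,-0.2,0,0,0,60,0,0,-0.2,0,0,0,60]
}}

```text
time: 20.0
ee_pos: [0.6365, -0.1574, 0.0885]
orientation: [0.648, 0.762, -0.0, -0.0]
wrist_force: [-0.5, 0.3, -1.2]
finger_gap: 0.0667
grip_force: 15.0
```

```bash
python3 -c "
from h import *
to(436.6,171.2,85,67)"
```

```text
t 20.0 yaw 99.2 dyaw -32.2 shift [ 1.188 -0.482  0.012] turn [-0.     0.     0.537] ee [ 0.6365 -0.1574  0.0885] q7 0.02 gap 0.0667 grip 15.0 F [-0.5  0.3 -1.2]
```

Request:
{"method": "step_arm", "body": {
  "rows": [0.1,-0.04,0,0,0,0.05,60,0.23,-0.09,0,0,0,0.1,60,0.36,-0.145,0,0,0,0.16,60,0.48,-0.195,0,0,0,0.22,60,0.6,-0.24,0,0,0,0.27,60]
}}

```text
time: 20.5
ee_pos: [0.5348, 0.0099, 0.0875]
orientation: [0.75, 0.662, -0.001, -0.001]
wrist_force: [1.0, 0.1, -0.4]
finger_gap: 0.0666
grip_force: 15.0
```

```bash
python3 -c "
from h import *
to(436.6,171.2,85,67)"
```

```text
t 20.5 yaw 82.9 dyaw -15.9 shift [ 0.493 -0.392  0.009] turn [-0.002  0.001  0.265] ee [0.5348 0.0099 0.0875] q7 -0.53 gap 0.0666 grip 15.0 F [ 1.   0.1 -0.4]
```

Request:
{"method": "step_arm", "body": {
  "rows": [0.13,-0.1,0,0,0,0.07,60,0.25,-0.2,0,0,0,0.14,60,0.37,-0.29,0,0,0,0.2,60,0.46,-0.36,0,0,0,0.26,60,0.48,-0.38,0,0,0,0.265,60]
}}

```text
time: 21.0
ee_pos: [0.4384, 0.1691, 0.0881]
orientation: [0.832, 0.555, -0.001, -0.001]
wrist_force: [0.5, -0.8, -1.1]
finger_gap: 0.0664
grip_force: 15.0
```

Request:
{"method": "step_arm", "body": {
  "rows": [0,0,0.05,0,0,0,60,0,0,0.12,0,0,0,60,0,0,0.17,0,0,0,60,0,0,0.17,0,0,0,60,0,0,0.17,0,0,0,60]
}}

```text
time: 21.5
ee_pos: [0.4409, 0.1651, 0.0373]
orientation: [0.833, 0.553, -0.001, -0.0]
wrist_force: [0.4, 0.4, -0.9]
finger_gap: 0.0664
grip_force: 15.0
```

```bash
python3 -c "
from h import *
to(436.6,171.2,11,67)"
```

```text
t 21.5 yaw 67.1 dyaw -0.1 shift [ 0.013 -0.021  0.088] turn [-0.001  0.001  0.002] ee [0.4409 0.1651 0.0373] q7 -1.19 gap 0.0664 grip 15.0 F [ 0.4  0.4 -0.9]
```

Request:
{"method": "step_arm", "body": {
  "rows": [0.013,-0.021,0.01,0,0,0,60,0.013,-0.021,0.03,0,0,0,60,0.013,-0.021,0.06,0,0,0,60,0.013,-0.021,0.075,0,0,0,60,0.013,-0.021,0.075,0,0,0,60]
}}

```text
time: 22.0
ee_pos: [0.4365, 0.1714, 0.0145]
orientation: [0.833, 0.553, -0.001, -0.0]
wrist_force: [0.5, 0.2, -1.1]
finger_gap: 0.0666
grip_force: 15.0
```

```bash
python3 -c "
from h import *
to(436.6,171.2,10.5,67)"
```

```text
t 22.0 yaw 67.1 dyaw -0.1 shift [-0.     0.001  0.013] turn [-0.001  0.001  0.002] ee [0.4365 0.1714 0.0145] q7 -1.24 gap 0.0666 grip 15.0 F [ 0.5  0.2 -1.1]
```

Request:
{"method": "step_arm", "body": {
  "rows": [0,0,0.006,0,0,0,60,0,0,0.013,0,0,0,60,0,0,0.013,0,0,0,60,0,0,0.013,0,0,0,68,0,0,0.013,0,0,0,76]
}}

```text
time: 22.5
ee_pos: [0.4372, 0.1718, 0.0116]
orientation: [0.833, 0.553, 0.0, 0.0]
wrist_force: [-0.5, -0.1, -0.1]
finger_gap: 0.0729
grip_force: 0.0
```

Request:
{"method": "step_arm", "body": {
  "rows": [0,0,0,0,0,0,86,0,0,-0.1,0,0,0,86,0,0,-0.25,0,0,0,87,0,0,-0.35,0,0,0,87,0,0,-0.5,0,0,0,87]
}}

```text
time: 23.0
ee_pos: [0.436, 0.1712, 0.1619]
orientation: [0.833, 0.553, -0.001, -0.0]
wrist_force: [1.4, -0.1, 0.7]
finger_gap: 0.0866
grip_force: 0.0
```

```bash
python3 -c "
from h import *
to(450,-100,200,20)"
```

```text
t 23.0 yaw 67.1 dyaw -47.1 shift [-0.815  0.394 -0.127] turn [-0.001  0.002  0.786] ee [0.436  0.1712 0.1619] q7 -1.06 gap 0.0866 grip 0.0 F [ 1.4 -0.1  0.7]
```

Request:
{"method": "step_arm", "body": {
  "rows": [-0.8,0.39,-0.15,0,0,0,87,-0.8,0.39,-0.15,0,0,0,87,-0.8,0.39,-0.15,0,0,0,87,-0.8,0.39,-0.15,0,0,0,87,-0.8,0.39,-0.15,0,0,0,87]
}}

```text
time: 23.5
ee_pos: [0.4501, -0.0765, 0.2037]
orientation: [0.833, 0.553, 0.0, 0.0]
wrist_force: [1.0, -0.0, -1.4]
finger_gap: 0.087
grip_force: 0.0
```

Run:
```python
from h import *
a=read_camera("side");b=read_camera("top")
cv2.imwrite("pics/s5.png",a);cv2.imwrite("pics/t5.png",b)
cv2.imwrite("pics/v5.png",np.vstack([cv2.resize(a[150:265,180:380],(600,345),interpolation=2),cv2.resize(b[120:205+45,130:380],(600,312),interpolation=2)[:255]]))
for c in ublobs(b,(150,195,60,55),(0,0,0),(180,255,75),500)[:1]: print("pad top",rect("top",c,.0145))
for c in ublobs(b,(188,125,36,36),(0,0,170),(180,70,255),500)[:1]: print("roll top",rect("top",c,.0205))
for c in ublobs(a,(225,195,30,25),(106,90,60),(125,255,255),50)[:1]: print("eraser side",onz("side",cen(c),.0145))
for c in ublobs(a,(190,225,45,30),(88,110,60),(105,255,255),100)[:1]: print("tape side",rect("side",c,.0125))
```

```text
pad top (array([437. , 170.7]), array([65.8, 99.9]), 67.3)
roll top (array([630.5,  96.7]), array([63.2, 65.2]), 89.2)
eraser side [ 0.45383552 -0.06807251  0.0145    ]
tape side (array([ 464.4, -254.4]), array([30.7, 60.9]), 59.5)
```

View pics/v5.png

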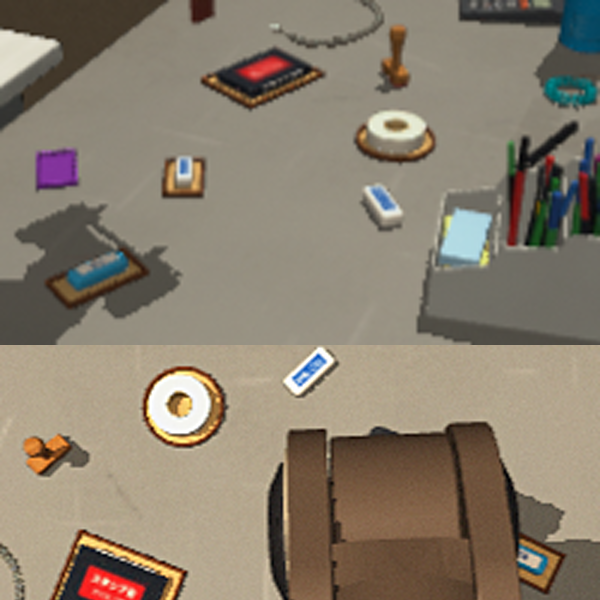

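The final view shows the eraser, correction tape, roll and pad each lying flat in their trays: side crop (185,172), (98,268), (397,135) and (262,70). The stamp is still standing at (397,55).

```bash
python3 -c "
from bench import workorder
print(workorder.sign_off())"
```

```text
the job is handed in; nothing more can be done
None
```

The job is handed in: the eraser, correction tape, tape roll and ink pad each lie flat in their own trays, put away in that order in about 24 s; the sign-off gave no verdict.

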